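# Shake-test a camera module on the hand-cranked rig

## Robot

A 6-joint arm with a two-finger parallel gripper is mounted at the origin on the work surface. World frame = base frame: x ahead of the robot, y to its left, z up, the work surface at z = 0. Lengths are in m, angles in rad, forces in N, time in s.
With the tool pointing down it reaches from about 0.375 to 0.975 m from the base axis. Payload 3.8 kg.
Tool frame: the origin (TCP) lies midway between the tips of the shut fingers; the grasp point (between the pads) lies 19 mm behind it; x points along the fingers, y is the direction in which the jaws open and shut, and the axes are right-handed (so a half turn about x gives the same grasp; the last joint's range is limited). The gripper opens to 88 mm and grips with 3 to 60 N. Pads are 18 mm wide; open, the fingers measure 123 mm over their backs; the gripper's body (75 mm by 187 mm) begins 45 mm behind the grasp point.
Start: joints at [-1.303, 0.264, 1.604, -0, 1.274, -0.037], TCP at [0.203, -0.644, 0.239] pointing down, gripper open.
Joint ranges: [-2.63, 2.63], [-0.94, 2.18], [0.31, 2.57], [-1.31, 4.45], [0, 2.66], [-2.55, 2.55]. Speed limits (rad/s): [2.57, 2.57, 3.14, 3.14, 3.14, 3.14].

## Interface

Orientations are given as a rotation vector (axis times angle).
In Python, from cell import manip, inverse_kinematics, cams, order gives the robot as it stands. Calls block until the motion is done:
- manip.move_pose(position, orientation): joint-space move of the TCP to a pose.
- manip.move_linear(position, rate=0.15, rot=None): straight line of the TCP; rot=None keeps the orientation; rate is the mean speed in m/s.
- manip.set_joints(angles): joint-space move.
- manip.set_gripper(opening, force=None): finger opening in m; force is the grip in N (None keeps the last); returns when the fingers have stopped.
- manip.dwell(seconds).
- inverse_kinematics(position, orientation): joint angles nearest the present ones, or None.
- manip.state(): the state.
- cams.capture(name): name is "scene" or "side" or "wrist"; returns a dict with "image" (400x640x3 uint8, blue, green, red), "z_map" (400x640 float32, m along the optical axis (not along the pixel's ray), 0 where there is no reading), "intrinsics" (3x3 intrinsics, pixels), "k1" (the pictures are not rectified: a ray, as slopes to the right and down, at radius r is drawn at 1 + k1 r^2 times it, then the intrinsics apply), "position" and "orientation" of the camera in the world; the wrist camera has in their place "T_tool_cam" (4x4, takes a point from camera to tool coordinates, whose origin is the TCP and whose axes are the tool frame's). Camera axes: x right, y down, z forward; pixel columns grow to the right and rows downward; lengths in m; the calibration is good to about 2 mm. A picture is of the moment at which its call begins: read the wrist's pose just before it.
A pose or a line that the arm cannot do raises manip.IKError and nothing moves.
- order.close_job(): hands the job in, once; it reports no verdict.
The state is a dict: "clock": time; "joint_pos": joint angles; "joint_velocities": joint speeds; "tau": joint torques, N m; "tool_pos": TCP position; "tcp_rot": TCP orientation; "contact_force": force on the tool from outside, world axes, zero at the start; "moment": the same for the moment, N m; "gripper_width": finger opening in m.
Only numpy, scipy, OpenCV 4.12 (cv2) and the standard library are available. Lean on these libraries where they do the work, as an engineer would, in place of code of your own. Each camera call takes 0.05 s, during which the arm holds its last target. There are 200 camera calls.

## Task

Set the loose camera module upright in the square nest of the hand-cranked shake rig, then crank the rig clockwise (seen from above) so that the carriage runs out and back exactly twice, and leave it parked fully back with the handle let go. Crank at a calm, even pace of five to ten seconds a turn: do not let the crank run away or be thrown back at the heavy point of each stroke, and do not strain the sprung handle in or out along its arm. Leave the bare motor and the screwdriver that lie near the module where they are.

Things in the scene. Friction and masses are not known exactly. Their poses are not given: they have to be found in the camera images.
- camera_mid (a point): Loose camera module: grey printed block 44 x 44 mm in plan, 50 mm high, 100 to 210 g, upright. This point is its centre, 25 mm above its underside; z up. A lens barrel (28 mm across, 10 mm long, its axis 32 mm above the underside) stands out of the +x face; the two y faces are plain and can be gripped. It fits the nest in any of the four quarter turns.
- nest (a point): Centre of the nest's floor on the sliding carriage, always 34 mm above the bench; axes parallel to rig_axle. The nest is a square recess 50 x 50 mm inside (3 mm play all round), walls 4 mm thick, 12 mm high, parallel to the axes. The module is seated when its underside is on the floor, its centre 25 mm above this point.
- rig_axle (a point): Point on the crank's upright axle, 50 mm above the bench; its frame is fixed to the bolted-down base plate (110 mm wide in x, y from +65 to -295 mm, 12 mm thick). z up. The carriage runs out along -y against a spring strut: nest centre 130 mm from the axle fully back, 170 mm fully out.
- crank_arm (a point): Point on the axle at the top of the flat crank arm, 60 mm above the bench, turning with it; +y points along the arm to the knob. Upright round knob, black, 20 mm across, from 73 to 118 mm above the bench, free to spin; below it nothing is higher than 65 mm. Its distance from the axle is clamped differently each time, 50 to 82 mm, and is not measured: look or feel for it.
- crank (a joint): Crank angle in rad, growing clockwise from above, counting on over the turns. 0, 2 pi, 4 pi: carriage fully back (starts within 0.5 of 0). pi, 3 pi: fully out. From 0 to pi the spring resists, up to 0.65 N m near 2 rad (8 to 13 N at the knob); from pi to 2 pi it drives the crank on as hard. Friction 0.08 N m. Over 4 rad/s is running away, 1 rad/s backwards is thrown back.
- handle (a joint): Shift of the knob's spindle in its sprung slot along the crank arm, in m: 0 unloaded, positive outward from the axle, 6 N per mm. Beyond 0.002 either way it is strained.
- motor: Bystander, to be left alone: bare motor, dark steel drum 42 mm across, 30 mm high, standing; origin under its centre.
- screwdriver: Bystander, to be left alone: screwdriver lying flat, 180 mm long; origin under its middle.
There are look-alikes about, which are no part of the job. Leave any purple look-alike of the part that bears camera_mid alone.

How it is judged:
By the outcome, as a careful person would: the job done as asked, in the order asked, and still so for the second after the job is handed in, with the robot touching nothing.
It also fails if it takes over 72 s, if anything falls off the work surface, if the arm or the gripper's body presses on something with over 40 N, if the wrist force passes 120 N, or if a joint passes its speed limit or range.

## Working session

There is one attempt and no reset: what is moved stays moved. The work goes in short steps, each a Python script; the robot and the scene stay as the last script left them, time stands still between calls to the robot, and variables do not carry over. Pictures are saved under pics/ and viewed, about 8 in all and at most 12, crops included, and the job is handed in when it is done.

```bash
ls; mkdir -p pics
python3 - <<'E'
from cell import manip,cams
import cv2,numpy as np
s=manip.state();print({k:np.round(v,3) for k,v in s.items()})
for n in("scene","side","wrist"):
    c=cams.capture(n);cv2.imwrite(f"pics/{n}0.png",c["image"]);np.savez(f"{n}0.npz",**c)
    print(n,c["intrinsics"].tolist(),c["k1"],{k:np.round(c[k],3).tolist() for k in("position","orientation","T_tool_cam")if k in c})
a=cv2.imread("pics/scene0.png");b=cv2.imread("pics/side0.png")
E
```

```text
pics
{'clock': np.float64(0.0), 'joint_pos': array([-1.303,  0.265,  1.605, -0.   ,  1.274, -0.037]), 'joint_velocities': array([ 0.001, -0.001, -0.   ,  0.002,  0.002,  0.002]), 'tau': array([-0.0000e+00, -5.0211e+01, -3.5687e+01,  7.3000e-02,  2.9000e-02,
       -0.0000e+00]), 'tool_pos': array([ 0.202, -0.643,  0.237]), 'tcp_rot': array([ 2.058,  0.318, -2.058]), 'contact_force': array([-0.329,  0.073, -0.007]), 'moment': array([ 0.038, -0.019, -0.013]), 'gripper_width': np.float64(0.088)}
scene [[366.3705800501146, 0.0, 320.57148171561823], [0.0, 366.3705800501146, 203.43626383668607], [0.0, 0.0, 1.0]] -0.030225367373133527 {'position': [1.154, 0.132, 0.654], 'orientation': [-1.411, -2.113, 0.883]}
side [[461.6905450570799, 0.0, 317.76319194694486], [0.0, 461.6905450570799, 207.36797060706968], [0.0, 0.0, 1.0]] -0.04893922073936649 {'position': [0.342, 0.924, 0.687], 'orientation': [-0.302, 2.584, -1.494]}
wrist [[288.994443081034, 0.0, 319.3125703677575], [0.0, 288.994443081034, 202.58842471125664], [0.0, 0.0, 1.0]] -0.009762457132594623 {'T_tool_cam': [[-0.001, -0.265, 0.964, -0.148], [1.0, -0.0, 0.001, -0.001], [0.0, 0.964, 0.265, -0.067], [0.0, 0.0, 0.0, 1.0]]}
```

View pics/scene0.png

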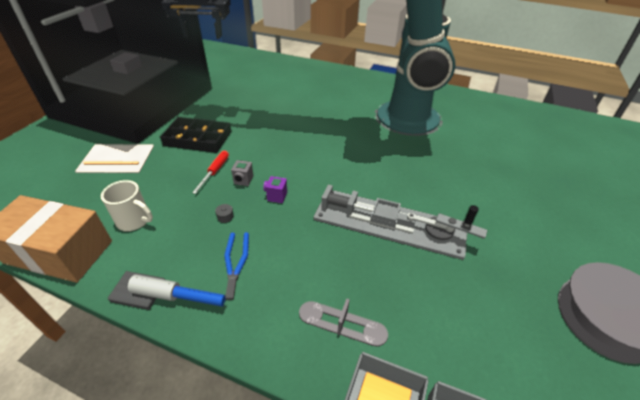

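View pics/side0.png

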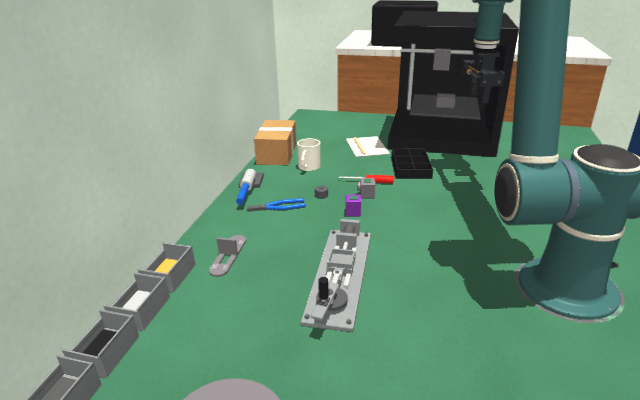

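The scene view shows the grey module at (242,173), with the purple look-alike at (276,189). The motor is at (225,213), the screwdriver at (210,172), the rig around (390,225) and the black knob at (470,215). In the side view the module is at (368,187), purple at (353,206), and the knob at (323,288). Other grey things that could be confused with the module are the stand at (343,320) and the nest at (385,212).

```bash
cat > h.py <<'E'
import numpy as np,cv2
from scipy.spatial.transform import Rotation as R
from cell import manip,cams,inverse_kinematics,order
def cap(n):
    s=manip.state();c=cams.capture(n)
    if n=="wrist":
        T=np.eye(4);T[:3,:3]=R.from_rotvec(s["tcp_rot"]).as_matrix();T[:3,3]=s["tool_pos"];c["T"]=T@c["T_tool_cam"]
    return fix(c)
def fix(c):
    if "T" not in c:
        T=np.eye(4);T[:3,:3]=R.from_rotvec(c["orientation"]).as_matrix();T[:3,3]=c["position"];c["T"]=T
    return c
def load(n): return fix(dict(np.load(n+".npz")))
def ray(c,uv):
    p=cv2.undistortPoints(np.array(uv,float).reshape(-1,1,2),c["intrinsics"],np.array([float(c["k1"]),0,0,0])).reshape(-1,2)
    d=np.c_[p,np.ones(len(p))]@c["T"][:3,:3].T
    return c["T"][:3,3],d
def onplane(c,uv,z):
    o,d=ray(c,uv);return o+d*((z-o[2])/d[:,2])[:,None]
def cloud(c):
    h,w=c["z_map"].shape;g=np.stack(np.meshgrid(np.arange(w),np.arange(h)),-1).reshape(-1,2)
    o,d=ray(c,g);P=(o+d*c["z_map"].reshape(-1,1)).reshape(h,w,3);P[c["z_map"]==0]=np.nan;return P
def tri(c1,u1,c2,u2):
    o1,d1=ray(c1,u1);o2,d2=ray(c2,u2);d1=d1[0];d2=d2[0]
    t=np.linalg.lstsq(np.c_[d1,-d2],o2-o1,rcond=None)[0];a=o1+t[0]*d1;b=o2+t[1]*d2
    return (a+b)/2,np.linalg.norm(a-b)
def down(yaw):
    "tool x down, jaw axis (tool y) at angle yaw in the bench plane"
    y=np.array([np.cos(yaw),np.sin(yaw),0]);x=np.array([0,0,-1.]);return R.from_matrix(np.c_[x,y,np.cross(x,y)]).as_rotvec()
E
python3 - <<'E'
from h import *
np.set_printoptions(precision=3,suppress=True)
s,d=load("scene0"),load("side0")
for n,a,b in[("module",(242,173),(368,187)),("purple",(276,189),(353,206)),("motor",(225,213),(321,191)),("knobtop",(472,208),(323,280))]:
    print(n,*tri(s,a,d,b), cloud(s)[a[1],a[0]],cloud(d)[b[1],b[0]])
print("base corners",onplane(s,[(314,219),(334,187),(463,255)],.012),onplane(d,[(303,322),(358,325),(371,235),(336,232)],.012))
r0=R.from_rotvec([2.058,.318,-2.058]).as_matrix();print(r0)
for yaw in(0,np.pi/2,-np.pi/2,np.pi):
    for p in([.45,-.3,.3],[.45,-.1,.3],[.5,-.05,.2]):
        print(yaw,p,inverse_kinematics(np.array(p),down(yaw)))
E
```

```text
module [ 0.516 -0.347  0.024] 0.006728489226871142 [ 0.536 -0.331  0.04 ] [ 0.511 -0.319  0.042]
purple [ 0.54  -0.23   0.022] 0.000893878521967615 [ 0.561 -0.218  0.044] [ 0.537 -0.207  0.035]
motor [ 0.657 -0.311  0.015] 0.004283747503824689 [ 0.667 -0.303  0.023] [ 0.652 -0.294  0.026]
knobtop [0.518 0.231 0.113] 0.0008066340536844949 [0.522 0.231 0.116] [0.517 0.237 0.118]
base corners [[ 0.591 -0.102  0.012]
 [ 0.463 -0.099  0.012]
 [ 0.563  0.246  0.012]] [[ 0.557  0.25   0.012]
 [ 0.446  0.234  0.012]
 [ 0.469 -0.103  0.012]
 [ 0.563 -0.098  0.012]]
[[-0.     0.3   -0.954]
 [ 0.002 -0.954 -0.3  ]
 [-1.    -0.002 -0.   ]]
0 [0.45, -0.3, 0.3] [-0.634 -0.024  1.812 -0.     1.354 -0.634]
0 [0.45, -0.1, 0.3] [-0.273 -0.185  1.957 -0.     1.369 -0.273]
0 [0.5, -0.05, 0.2] [-0.149 -0.036  2.01  -0.     1.168 -0.149]
1.5707963267948966 [0.45, -0.3, 0.3] [-0.634 -0.024  1.812  0.     1.354 -2.205]
1.5707963267948966 [0.45, -0.1, 0.3] [-0.273 -0.185  1.957  0.     1.369 -1.844]
1.5707963267948966 [0.5, -0.05, 0.2] [-0.149 -0.036  2.01   0.     1.168 -1.72 ]
-1.5707963267948966 [0.45, -0.3, 0.3] [-0.634 -0.024  1.812 -0.     1.354  0.937]
-1.5707963267948966 [0.45, -0.1, 0.3] [-0.273 -0.185  1.957 -0.     1.369  1.298]
-1.5707963267948966 [0.5, -0.05, 0.2] [-0.149 -0.036  2.01  -0.     1.168  1.422]
3.141592653589793 [0.45, -0.3, 0.3] [-0.634 -0.024  1.812 -0.     1.354  2.508]
3.141592653589793 [0.45, -0.1, 0.3] None
3.141592653589793 [0.5, -0.05, 0.2] None
```

Run:
```python
from h import *
np.set_printoptions(precision=3,suppress=True)
r=down(-np.pi/2)
for i,p in enumerate([(.55,.16,.26),(.55,.04,.26),(.55,-.24,.2),(.55,-.34,.2)]):
    manip.move_pose(np.array(p),r);manip.dwell(.15);c=cap("wrist");np.savez(f"w{i}.npz",**c);cv2.imwrite(f"pics/w{i}.png",c["image"])
    print(manip.state()["clock"],manip.state()["tool_pos"])
```

```text
3.4167 [0.55 0.16 0.26]
4.1667 [0.55  0.041 0.26 ]
5.475 [ 0.551 -0.239  0.201]
6.1583 [ 0.55  -0.339  0.2  ]
```

Run:
```python
import cv2,numpy as np
a=cv2.imread("pics/w0.png");b=cv2.imread("pics/w1.png");cv2.imwrite("pics/rigs.png",np.vstack([a[100:400],b[100:400]]))
cv2.imwrite("pics/m3.png",cv2.imread("pics/w3.png"))
```

```text
(no output)
```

View pics/rigs.png

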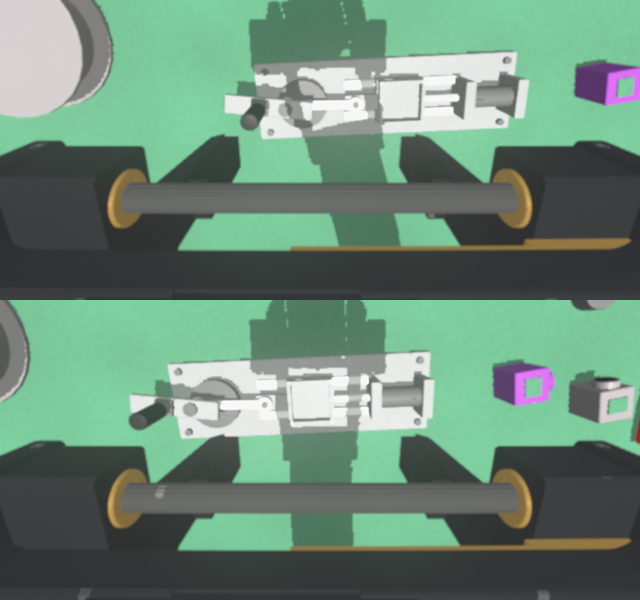

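View pics/w3.png

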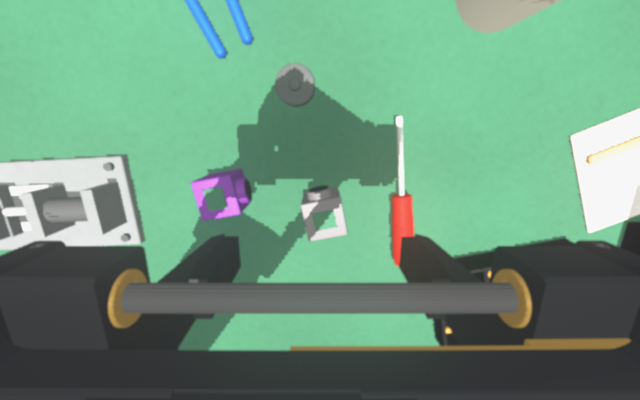

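The wrist views show the module top at about (325,213) in w3. Its lens points up in the image (+X) and the red screwdriver handle is to its right at (402,225). Purple is at (220,195). In w0 the nest is at (400,200), the knob at (252,215), and the disc (axle) at (305,205). Next I measure them.

Run:
```python
from h import *
np.set_printoptions(precision=4,suppress=True)
W=[load(f"w{i}") for i in range(4)]
def rect(P,m,zlo,zhi,c,label,rad=.05):
    q=P[m&(P[...,2]>zlo)&(P[...,2]<zhi)&(np.hypot(P[...,0]-c[0],P[...,1]-c[1])<rad)]
    if len(q)<5: print(label,"none");return
    r=cv2.minAreaRect((q[:,:2]*1000).astype(np.float32));print(label,len(q),"z",np.median(q[:,2]),"rect mm",np.round(r[0],1),np.round(r[1],1),round(r[2],1),"mean",q[:,:2].mean(0))
for i in range(4):
    P=cloud(W[i]);hsv=cv2.cvtColor(W[i]["image"],cv2.COLOR_BGR2HSV);g=hsv[...,1]<70
    one=np.ones(g.shape,bool)
    print("bench z",np.nanmedian(P[150:230,250:400,2]))
    rect(P,g,.043,.058,(.51,-.335),f"w{i} module top")
    rect(P,hsv[...,1]>-1,.043,.06,(.55,-.222),f"w{i} purple")
    rect(P,one,.108,.125,(.52,.23),f"w{i} knobtop",.04)
    rect(P,g,.008,.016,(.51,.07),f"w{i} base",.25)
    rect(P,g,.040,.052,(.507,.05),f"w{i} nest wall",.045)
    rect(P,g,.030,.037,(.507,.05),f"w{i} nest floor",.04)
    rect(P,one,.052,.065,(.51,.2),f"w{i} arm",.1)
    rect(P,(hsv[...,0]<10)&(hsv[...,1]>150),.005,.05,(.5,-.42),f"w{i} driver",.1)
    m=g&(P[...,2]<.016)&(P[...,2]>.006)&(abs(P[...,0]-.51)<.09)&(P[...,1]>-.13)&(P[...,1]<.28)
# base outline by contour at plane .012
for i in(0,1):
    hsv=cv2.cvtColor(W[i]["image"],cv2.COLOR_BGR2HSV);m=((hsv[...,1]<60)&(hsv[...,2]>90)).astype(np.uint8);m[235:]=0
    cs,_=cv2.findContours(m,cv2.RETR_EXTERNAL,cv2.CHAIN_APPROX_NONE);k=max(cs,key=lambda k:cv2.contourArea(k)*(k[:,0,0].mean()>150))
    print("contour bbox",cv2.boundingRect(k),onplane(W[i],[(514,152),(506,227),(258,166),(264,238)] if i==0 else [(430,151),(432,233),(169,165),(182,238)],.012))
```

```text
bench z 0.014308627925243123
w0 module top none
w0 purple 1338 z 0.05194234274454965 rect mm [ 541.2 -226.8] [45.1 45.8] 11.7 mean [ 0.5417 -0.2227]
w0 knobtop 313 z 0.11913796312323788 rect mm [517.8 234.1] [18.8 19.3] 10.4 mean [0.519  0.2331]
w0 base 10656 z 0.013701358015312887 rect mm [518.   68.2] [110.4 359.6] 2.8 mean [0.5264 0.07  ]
w0 nest wall 673 z 0.04734400275134748 rect mm [518.7  52.5] [58.7 59.1] 2.7 mean [0.5169 0.0504]
w0 nest floor 1302 z 0.03568859265616009 rect mm [516.9  51. ] [49.9 77.8] 6.9 mean [0.517 0.053]
w0 arm 1319 z 0.061534576755528314 rect mm [516.5 223.3] [109.1  24.4] 84.4 mean [0.518 0.221]
w0 driver none
bench z 0.014419099030482219
w1 module top 1220 z 0.05149484772390164 rect mm [ 522.  -341.5] [55.2 46.2] 11.6 mean [ 0.5213 -0.3377]
w1 purple 1388 z 0.05182608106627162 rect mm [ 541.9 -231.9] [44.7 54. ] 10.6 mean [ 0.5424 -0.2262]
w1 knobtop 353 z 0.11885271410370979 rect mm [517.5 233.8] [18.4 19.5] 82.0 mean [0.5186 0.2321]
w1 base 10826 z 0.013593937195397587 rect mm [517.8  68.3] [110.7 360.6] 2.8 mean [0.5264 0.0661]
w1 nest wall 591 z 0
[... 1276 characters left out ...]
nobtop none
w3 base 6050 z 0.01329810336919987 rect mm [522.6 -22. ] [110.7 183.6] 2.7 mean [ 0.5319 -0.0432]
w3 nest wall 89 z 0.04216816213241725 rect mm [502.3  22.6] [23.   3.2] 0.3 mean [0.4992 0.0228]
w3 nest floor 315 z 0.0343835573966782 rect mm [513.3  18.2] [46.4 13.9] 1.2 mean [0.514  0.0212]
w3 arm none
w3 driver 965 z 0.024603249313819076 rect mm [ 492.7 -438.9] [88.  22.6] 4.3 mean [ 0.5043 -0.4352]
contour bbox (224, 151, 306, 84) [[ 0.5801 -0.1054  0.012 ]
 [ 0.4717 -0.1129  0.012 ]
 [ 0.5612  0.2438  0.012 ]
 [ 0.4552  0.2411  0.012 ]]
contour bbox (129, 151, 306, 84) [[ 0.5816 -0.1088  0.012 ]
 [ 0.4629 -0.1238  0.012 ]
 [ 0.5623  0.2479  0.012 ]
 [ 0.4547  0.2434  0.012 ]]
```

Run:
```python
import cv2,numpy as np
a=cv2.imread("pics/w0.png")[140:245,215:535];b=cv2.imread("pics/w1.png")[140:245,120:440];c=cv2.imread("pics/w3.png")[170:250,290:440]
f=lambda x,s:cv2.resize(x,None,fx=s,fy=s,interpolation=cv2.INTER_CUBIC)
m=np.zeros((210*1,640,3),np.uint8)
cv2.imwrite("pics/crop1.png",np.vstack([f(a,2.4)[:, :768],f(b,2.4)]))
```

```text
(no output)
```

View pics/crop1.png

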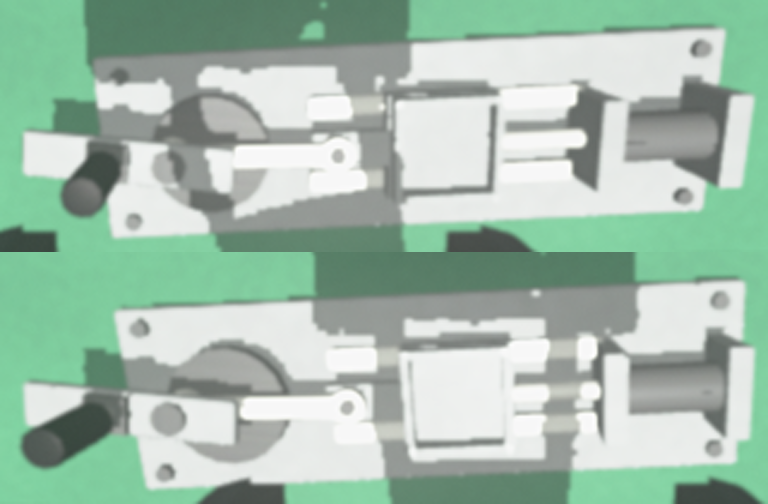

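Depth and both views agree:
- **Module:** top about 0.051, block centre (0.5173, -0.3436), yaw 11.7°.
- **Rig base:** 110×360 mm, yaw 2.8°, which puts the axle at (0.5123, 0.1831).
- **Nest:** (0.5187, 0.0527), 130.6 mm from the axle as it should be.
- **Knob:** radius about 51 mm, θ about 0.15.

I'll pick the module across its y faces.

```bash
cat >> h.py <<'E'
YAW=np.deg2rad(2.75);AX=np.array([.5123,.1831]);NEST=np.array([.5187,.0527]);MOD=np.array([.5173,-.3436])
def st(msg=""):
    s=manip.state();print(msg,"t",round(float(s["clock"]),2),"p",np.round(s["tool_pos"],4),"F",np.round(s["contact_force"],2),"w",round(float(s["gripper_width"]),4),flush=True);return s
E
python3 - <<'E'
from h import *
W=load("w1");P=cloud(W);yh=np.array([-np.sin(YAW),np.cos(YAW)]);xh=np.array([yh[1],-yh[0]])
d=P[...,:2]-NEST;u=d@xh;v=d@yh
for a in range(-110,80,10):
    m=(abs(u)<.05)&(v>a/1000)&(v<a/1000+.01);print(a,round(float(np.nanmax(P[...,2][m])),3),end="; ")
print()
r=down(np.deg2rad(11.7-90))
manip.set_gripper(.064)
manip.move_pose(np.r_[MOD,.09],r);manip.move_linear(np.r_[MOD,.017],rate=.12);st("down")
manip.set_gripper(.03,25);st("grip")
manip.move_linear(np.r_[MOD,.13],rate=.15);st("lift")
E
```

```text
-110 0.051; -100 0.35; -90 0.354; -80 0.368; -70 0.369; -60 0.369; -50 0.368; -40 0.368; -30 0.354; -20 0.354; -10 0.354; 0 0.049; 10 0.049; 20 0.05; 30 0.351; 40 0.351; 50 0.351; 60 0.349; 70 0.047; 
down t 7.98 p [ 0.5182 -0.3441  0.0179] F [0.33 0.33 0.47] w 0.0635
grip t 8.42 p [ 0.5178 -0.344   0.0179] F [-0.4   1.1   3.85] w 0.0437
lift t 9.32 p [ 0.5164 -0.343   0.1287] F [-0.17 -0.45 -1.31] w 0.0441
```

Run:
```python
from h import *
r=down(YAW)
manip.move_pose(np.r_[NEST,.135],r);manip.dwell(.15);st("above")
manip.move_linear(np.r_[NEST,.075],rate=.12);manip.dwell(.1);s=st("near")
e=NEST-s["tool_pos"][:2];q=NEST+np.clip(e,-.002,.002)
z=.062;manip.move_linear(np.r_[q,z],rate=.06);f0=st("z62")["contact_force"][2]
while z>.050:
    z-=.0015;manip.move_linear(np.r_[q,z],rate=.03);s=st(f"{z:.4f}")
    if s["contact_force"][2]-f0>5: break
c=cap("scene");cv2.imwrite("pics/s1.png",cv2.resize(c["image"][150:280,280:520],None,fx=3,fy=3))
```

```text
above t 10.94 p [0.5191 0.0517 0.135 ] F [-1.15  0.6  -1.48] w 0.0436
near t 11.69 p [0.5198 0.0527 0.0761] F [ 0.55  0.32 -1.76] w 0.044
z62 t 12.06 p [0.5169 0.0527 0.0614] F [ 0.31  0.6  -1.45] w 0.0439
0.0605 t 12.31 p [0.5177 0.0527 0.0605] F [ 0.35 -0.5  -1.54] w 0.0435
0.0590 t 12.56 p [0.5176 0.0527 0.059 ] F [ 0.16  0.43 -1.91] w 0.0441
0.0575 t 12.81 p [0.5175 0.0527 0.0574] F [ 0.55 -0.67 -1.96] w 0.0437
0.0560 t 13.06 p [0.5175 0.0527 0.0559] F [ 0.14  0.38 -2.22] w 0.0437
0.0545 t 13.31 p [0.5175 0.0527 0.0544] F [-0.15  0.63 -2.51] w 0.0436
0.0530 t 13.56 p [0.5175 0.0527 0.0529] F [ 0.02  0.03 -2.24] w 0.0438
0.0515 t 13.81 p [0.5179 0.0527 0.0519] F [-0.48 -0.5   1.03] w 0.0438
0.0500 t 14.06 p [0.518  0.0527 0.0519] F [-6.18 -0.41 11.92] w 0.0437
```

Contact came exactly at the predicted seated height (TCP 0.0519). Releasing now.

Run:
```python
from h import *
manip.move_linear(np.r_[.5179,.0527,.0517],rate=.03);st()
manip.set_gripper(.066);st("open")
manip.move_linear(np.r_[.5179,.0527,.15],rate=.2)
r=down(YAW)
# view from +y side over the crank: camera offset is toward -y of the tool at this yaw
manip.move_pose(np.array([.5123,.215,.26]),r);manip.dwell(.15)
c=cap("wrist");np.savez("w4.npz",**c);cv2.imwrite("pics/w4.png",c["image"]);st("look")
P=cloud(c);yh=np.array([-np.sin(YAW),np.cos(YAW)])
def rect(m,l):
    q=P[m]; k=cv2.minAreaRect((q[:,:2]*1000).astype(np.float32));print(l,len(q),np.median(q[:,2]),np.round(k[0],1),np.round(k[1],1),round(k[2],1))
z=P[...,2];near=lambda c,r:np.hypot(P[...,0]-c[0],P[...,1]-c[1])<r
rect((z>.074)&(z<.09)&near(NEST,.05),"module top");rect((z>.108)&(z<.125)&near((.518,.234),.03),"knob")
rect((z>.042)&(z<.05)&near(NEST,.043),"wall")
rect((z>.054)&(z<.066)&near((.5165,.22),.065),"arm")
```

```text
t 14.36 p [0.5182 0.0527 0.0519] F [1.01 0.19 1.84] w 0.0439
open t 14.87 p [0.5178 0.0527 0.0516] F [-0.48  0.98 -0.22] w 0.0661
look t 16.51 p [0.5118 0.2134 0.2582] F [0.33 0.21 0.06] w 0.066
module top 317 0.08605274983496314 [518.3  58.3] [43. 53.] 1.8
knob 320 0.11958250783694416 [517.3 234.8] [18.2 19.2] 4.0
wall 252 0.04730026380388713 [517.7  75.7] [58.1 15.3] 3.6
arm 1378 0.06173848805638085 [516.4 224.1] [110.   24.1] 84.4
```

View pics/w4.png

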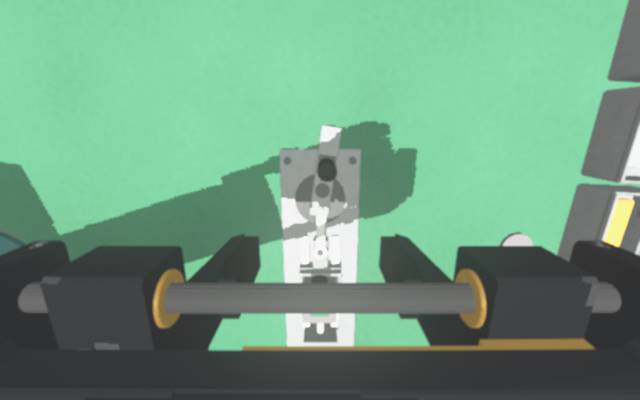

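The module sits level in the nest: top at 0.086, 1.8° yaw, and centre within 1 mm. The view shows the knob at (327,168) and the axle boss at (321,190). Next I grip the knob and crank the first part, trimming the radius from the felt radial force.

```bash
cat > crank.py <<'E'
from h import *
import json
def e(th): # clockwise from rig +y, world
    return np.array([np.sin(th)*np.cos(YAW)-np.cos(th)*np.sin(YAW), np.sin(th)*np.sin(YAW)+np.cos(th)*np.cos(YAW)])
def run(end,N=32,rate=.05,gain=.4):
    S=json.load(open("cr.json"));th,r,f0=S["th"],S["r"],np.array(S["f0"]);k=0
    while th<end-1e-6:
        t0=manip.state()["clock"]
        th=min(th+2*np.pi/N,end);u=e(th);manip.move_linear(np.r_[AX+r*u,S["z"]],rate=rate)
        s=manip.state();f=s["contact_force"][:2]-f0[:2];fr=f@u;ft=f@e(th+np.pi/2)
        r+=float(np.clip(gain*fr/6000,-.0006,.0006));k+=1
        d=s["tool_pos"][:2]-AX
        if k%2==0 or abs(fr)>7: print(f"th {th:.2f} t {s['clock']:.2f} dt {s['clock']-t0:.2f} r {r*1e3:.1f} actr {np.hypot(*d)*1e3:.1f} fr {fr:.1f} ft {ft:.1f} Fz {s['contact_force'][2]:.1f} w {s['gripper_width']:.4f} off {d-S['r0']*0}",flush=True)
        if abs(fr)>11: print("STOP");break
    S.update(th=th,r=r);json.dump(S,open("cr.json","w"))
E
python3 - <<'E'
from crank import *
k=np.array([.5175,.2345]);rot=down(YAW)
manip.set_gripper(.046)
manip.move_pose(np.r_[k,.15],rot);manip.move_linear(np.r_[k,.082],rate=.12);manip.dwell(.2)
f0=np.mean([manip.state()["contact_force"] for _ in range(3)],0);st("at knob")
manip.set_gripper(.01,45);manip.dwell(.1);st("grip")
d=k-AX;th=np.arctan2(d[0]*np.cos(YAW)+d[1]*np.sin(YAW),-d[0]*np.sin(YAW)+d[1]*np.cos(YAW));r=np.hypot(*d)
print("th",th,"r",r)
json.dump(dict(th=float(th),r=float(r),r0=0,z=.082,f0=f0.tolist()),open("cr.json","w"))
run(th+np.pi/4)
E
```

```text
at knob t 18.43 p [0.5184 0.2349 0.0832] F [-0.15 -0.07  0.24] w 0.0461
grip t 19.06 p [0.5176 0.2345 0.0821] F [ 0.67 -0.21  0.19] w 0.0184
th 0.1488208304435536 r 0.051662365412357934
th 0.54 t 19.76 dt 0.35 r 51.7 actr 51.7 fr 0.2 ft 1.7 Fz 0.9 w 0.0186 off [0.02511359 0.04523642]
th 0.93 t 20.46 dt 0.35 r 51.8 actr 51.8 fr 0.8 ft 0.7 Fz 1.8 w 0.0188 off [0.04027633 0.03256853]
```

Tangential force is suspiciously low, so I'll check whether the knob is really following.

Run:
```python
from h import *
st()
a=cap("scene");b=cap("side");np.savez("s5.npz",**a);np.savez("d5.npz",**b)
f=lambda x:cv2.resize(x,(800,300),interpolation=cv2.INTER_CUBIC)
cv2.imwrite("pics/chk5.png",np.vstack([f(a["image"][160:265,300:580]),f(b["image"][225:330,220:500])]))
```

```text
t 20.46 p [0.5526 0.2157 0.082 ] F [ 0.87 -0.13  1.79] w 0.0188
```

View pics/chk5.png

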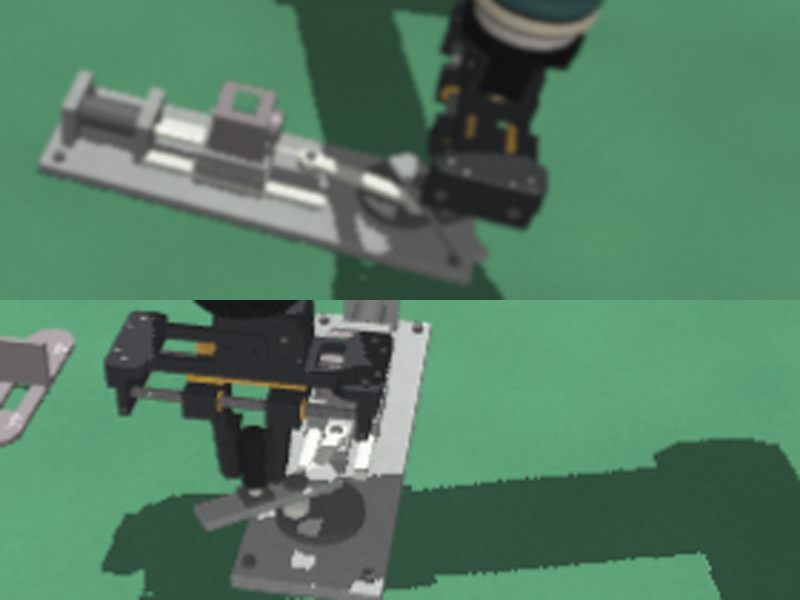

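The arm and knob follow: the crank has swung to about 0.9 rad and the carriage is moving with the module upright. The pace is a bit slow (11 s/turn), so I'll use longer chords.

Run:
```python
from crank import *
run(.934+2*np.pi/20*4,N=20,rate=.06)
```

```text
th 1.56 t 21.39 dt 0.42 r 51.9 actr 52.0 fr -0.6 ft -7.0 Fz 0.1 w 0.0186 off [0.0518414  0.00389725]
th 2.19 t 22.23 dt 0.42 r 51.8 actr 52.1 fr -0.6 ft -11.5 Fz -4.0 w 0.0188 off [ 0.04519864 -0.02596393]
```

Run:
```python
from crank import *
run(2.19+2*np.pi/20*14,N=20,rate=.06)
```

```text
th 2.82 t 23.06 dt 0.42 r 51.7 actr 52.0 fr -0.0 ft -5.8 Fz -3.3 w 0.0190 off [ 0.02022558 -0.04793286]
th 3.45 t 23.89 dt 0.42 r 51.5 actr 51.8 fr -3.0 ft 8.7 Fz 9.1 w 0.0187 off [-0.0166602  -0.04909669]
th 4.08 t 24.73 dt 0.42 r 51.1 actr 51.6 fr -2.7 ft 13.6 Fz 5.3 w 0.0186 off [-0.04246314 -0.02936385]
th 4.70 t 25.56 dt 0.42 r 50.9 actr 51.2 fr -1.3 ft 9.4 Fz -0.2 w 0.0185 off [-0.05124773 -0.00039313]
th 5.33 t 26.39 dt 0.42 r 51.0 actr 51.0 fr 1.7 ft 4.1 Fz 0.3 w 0.0186 off [-0.04228399  0.02846223]
th 5.96 t 27.23 dt 0.42 r 51.3 actr 51.0 fr 2.7 ft 1.7 Fz 1.1 w 0.0189 off [-0.01816211  0.04760493]
th 6.59 t 28.06 dt 0.42 r 51.6 actr 51.3 fr 2.5 ft 1.5 Fz 0.9 w 0.0190 off [0.01354515 0.04948569]
```

First turn took about 9 s with strain under 0.5 mm. Now the second turn, parking at 4π.

Run:
```python
from crank import *
th=json.load(open("cr.json"))["th"];run(4*np.pi,N=2*np.pi/((4*np.pi-th)/19-1e-9)-1e-6,rate=.06)
manip.dwell(.2);st("parked")
```

```text
th 7.22 t 28.89 dt 0.42 r 51.8 actr 51.6 fr 1.7 ft -1.1 Fz 2.1 w 0.0192 off [0.04012328 0.03248868]
th 7.85 t 29.73 dt 0.43 r 52.0 actr 51.9 fr 1.3 ft -6.8 Fz 1.6 w 0.0191 off [0.05171557 0.00377673]
th 8.48 t 30.58 dt 0.43 r 51.9 actr 52.1 fr -0.5 ft -11.1 Fz -3.8 w 0.0186 off [ 0.04501949 -0.02626146]
th 9.11 t 31.43 dt 0.43 r 51.8 actr 52.1 fr -1.7 ft -5.2 Fz -1.0 w 0.0186 off [ 0.0197195  -0.04823025]
th 9.73 t 32.27 dt 0.42 r 51.6 actr 52.1 fr -2.3 ft 8.6 Fz 10.4 w 0.0190 off [-0.01742909 -0.0490693 ]
th 10.36 t 33.10 dt 0.42 r 51.1 actr 51.9 fr -3.4 ft 13.4 Fz 6.2 w 0.0187 off [-0.04291163 -0.02927796]
th 10.99 t 33.93 dt 0.42 r 51.0 actr 51.5 fr -0.5 ft 9.2 Fz -0.2 w 0.0188 off [-0.05149151 -0.00032059]
th 11.62 t 34.77 dt 0.42 r 51.0 actr 51.1 fr 0.9 ft 4.1 Fz 1.9 w 0.0185 off [-0.04240528  0.02855747]
th 12.25 t 35.60 dt 0.42 r 51.3 actr 51.0 fr 2.1 ft 1.9 Fz 3.0 w 0.0187 off [-0.01791899  0.04774369]
parked t 36.22 p [0.5097 0.2342 0.0821] F [0.81 3.75 1.96] w 0.0191
```

Run:
```python
from h import *
manip.set_gripper(.046);st("open")
manip.move_linear(np.r_[manip.state()["tool_pos"][:2],.17],rate=.15)
manip.move_pose(np.array((.55,.04,.26)),down(-np.pi/2));manip.dwell(.15);c=cap("wrist");np.savez("w6.npz",**c)
b=cap("side");st("look")
cv2.imwrite("pics/end.png",np.vstack([c["image"][110:260,110:510],cv2.resize(b["image"][150:330,230:470],(400,300))]))
P=cloud(c);z=P[...,2];near=lambda c,r:np.hypot(P[...,0]-c[0],P[...,1]-c[1])<r
def rect(m,l):
    q=P[m]; k=cv2.minAreaRect((q[:,:2]*1000).astype(np.float32));print(l,len(q),np.round(np.median(q[:,2]),4),np.round(k[0],1),np.round(k[1],1),round(k[2],1));return np.array(k[0])/1000
w=rect((z>.042)&(z<.05)&near(NEST,.045),"wall");rect((z>.078)&(z<.092)&near(NEST,.05),"module top")
k=rect((z>.108)&(z<.125)&near((.51,.234),.04),"knob");rect((z>.054)&(z<.066)&near((.51,.22),.07),"arm")
d=k-AX;print("knob th",np.arctan2(d[0]*np.cos(YAW)+d[1]*np.sin(YAW),-d[0]*np.sin(YAW)+d[1]*np.cos(YAW)),"r",np.hypot(*d),"nest dist",np.hypot(*(w-AX)))
```

```text
open t 36.79 p [0.5096 0.2342 0.0818] F [ 0.42 -0.08  0.24] w 0.046
look t 38.92 p [0.5497 0.0406 0.2595] F [ 0.04 -0.02  0.46] w 0.0462
wall 418 0.0475 [518.8  53. ] [58.5 58. ] 2.7
module top 1502 0.0857 [518.1  57.6] [44.6 53.7] 1.8
knob 345 0.119 [509.7 234.1] [18.7 18.9] 39.4
arm 1245 0.0615 [510.2 223.7] [ 24.6 110.4] 3.2
knob th -0.00218408173657961 r 0.05110970656144374 nest dist 0.13022584105217713
```

View pics/end.png

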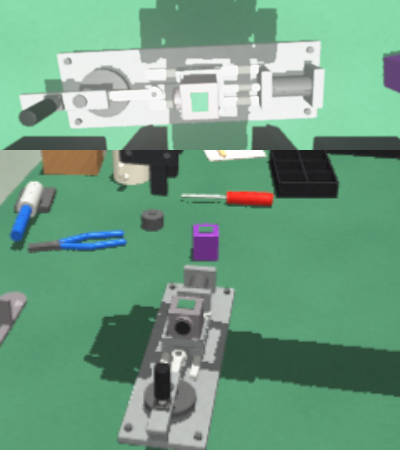

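The picture shows the module seated in the nest at (200,100), the arm in line with the rig, and the knob free at (40,110). The motor (152,220), screwdriver (228,198) and purple block (205,242) are undisturbed. Handing in.

```bash
python3 -c "
from h import *
order.close_job();st('closed')"
```

```text
the job is handed in; nothing more can be done
the job is handed in; nothing more can be done
```

The job is done and handed in; the last clock reading before that was 38.9 s. I set the grey camera module upright in the nest, cranked clockwise through two full strokes to 4π, and let go of the knob with the carriage parked fully back.

**Last checks:**
- **Module:** it stands level in the nest with its top at 0.086 m. That is about 1.5 mm above nominal, as in the other depth readings.
- **Crank:** the knob stands at an angle of 0.00 rad, and the nest is 130.2 mm from the axle, where fully back is 130 mm.
- **Pace:** about 9 s for the first turn and 8 s for the second. The moves were short chords with tiny pauses between them, so the motion was not perfectly smooth. I estimate peaks of about 2 rad/s; crank speed was not measured directly.
- **Handle:** the radial force I sampled on the knob stayed under about 4 N, which means a shift of about 0.6 mm against the 2 mm limit.
- **Bystanders:** in the last picture the motor, screwdriver and purple look-alike appear untouched. I did not measure their positions again.

**Odd readings:** the gripped knob read 18.5–19 mm across instead of 20 mm. The turning force was near zero early in the first stroke, but a picture showed the crank following. The call to read the state after hand-in was refused, so there is no reading after that point.

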